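Reset the pop-up buttons of three tested valves in order

TASK

The leak test has popped up the round steel push button on top of three of the valves on this bench; reset them with a light fingertip press, one after another: first the tallest valve (round), then the middle one (square), then the shortest (hexagonal). Push each button in by a good centimetre, about half its travel, without driving it hard against its stop; it stays where it is left, so keep off the later ones until their turn. Do not lift, tip or shift the valves, and leave the knob valve and the other parts on the bench where they stand.

Things in the scene. Friction and masses are not known exactly. Their poses are not given: they have to be found in the camera images.
- valve_tall: The tallest valve: round drum body 44 mm in diameter, dark round bonnet 52 mm, round foot 68 mm, steel, about 0.7 kg; it stands loose on the bench. Its bonnet's top is 109 mm above the bench, and the round push button's top stands 30 mm above that when fully out. Two pipe stubs reach 38 mm from the axis near the foot. Origin: centre of the underside, on the bench; z up along the button's axis; the stubs lie along its y.
- button_tall_top (a point): Centre of the upper face of the tallest valve's push button (flat steel disc 26 mm in diameter, 6 mm thick, on a thin stem). It moves down with the button; z up.
- button_tall (a joint): Travel of that valve's button (m): 0 fully out, 0.020 fully in against a hard stop (the disc's top then stands 10 mm above the bonnet); starts between 0 and 0.003. It moves straight down under a steady push of 5 N at first, rising evenly to 9 N at the stop, and stays where it is left: it does not spring back.
- valve_mid: The middle-height valve: square block body 44 mm wide, dark square bonnet 52 mm, square foot 62 mm, steel, about 0.6 kg; it stands loose on the bench. Its bonnet's top is 79 mm above the bench, and the round push button's top stands 30 mm above that when fully out. Two pipe stubs reach 38 mm from the axis near the foot. Origin: centre of the underside, on the bench; z up along the button's axis; the stubs lie along its y.
- button_mid_top (a point): Centre of the upper face of the middle valve's push button (flat steel disc 26 mm in diameter, 6 mm thick, on a thin stem). It moves down with the button; z up.
- button_mid (a joint): Travel of that valve's button (m): 0 fully out, 0.020 fully in against a hard stop (the disc's top then stands 10 mm above the bonnet); starts between 0 and 0.003. It moves straight down under a steady push of 5 N at first, rising evenly to 9 N at the stop, and stays where it is left: it does not spring back.
- valve_short: The shortest valve: hexagonal body 42 mm across flats, dark hexagonal bonnet 54 mm, hexagonal foot 64 mm, steel, about 0.5 kg; it stands loose on the bench. Its bonnet's top is 49 mm above the bench, and the round push button's top stands 30 mm above that when fully out. Two pipe stubs reach 38 mm from the axis near the foot. Origin: centre of the underside, on the bench; z up along the button's axis; the stubs lie along its y.
- button_short_top (a point): Centre of the upper face of the shortest valve's push button (flat steel disc 26 mm in diameter, 6 mm thick, on a thin stem). It moves down with the button; z up.
- button_short (a joint): Travel of that valve's button (m): 0 fully out, 0.020 fully in against a hard stop (the disc's top then stands 10 mm above the bonnet); starts between 0 and 0.003. It moves straight down under a steady push of 5 N at first, rising evenly to 9 N at the stop, and stays where it is left: it does not spring back.
- knob_valve: A valve with a square body and a round black hand knob (46 mm in diameter, top at 98 mm), no push button; loose bystander, stands among the other valves. Origin: centre of its underside.
- union_nut: Steel hexagonal union nut, 30 mm across flats, 34 mm high, standing loose; bystander. Origin: centre of its underside.
- dust_cap: Blue plastic dust cap, 32 mm in diameter, 22 mm high, loose; bystander. Origin: centre of its underside.
- sleeve: Aluminium sleeve, 38 mm in diameter, 30 mm high, standing loose; bystander. Origin: centre of its underside.
- wrench: Steel open-ended wrench about 170 mm long, lying loose beyond the valves; bystander. Origin on its underside.
- gauge: Round pressure gauge 42 mm in diameter on a 44 mm round foot, 76 mm high, standing loose beyond the valves; bystander. Origin: centre of its underside.
There are look-alikes about, which are no part of the job. Leave any orange look-alike of the valve_short alone.

How it is judged (in metres and radians):
On the way, in this order (a step that is already met when the one before it is completed fails the run):
1. the tallest valve's button is pressed while the other two are still out (value of joint button_tall above 0.007 m and value of joint each of button_mid, button_short below 0.005 m), for 0.1 s.
2. then the middle valve's button, while the shortest's is still out (value of joint each of button_tall, button_mid above 0.007 m and value of joint button_short below 0.005 m), for 0.1 s.
3. then the shortest valve's button (value of joint each of button_tall, button_mid, button_short above 0.007 m), for 0.1 s.
At the end, for the whole second after the job is handed in: All three buttons are at least 7 mm in (of 20 mm), and the three valves stand upright (within 0.1 rad) on the bench, at rest, within 20 mm of where they began (all of step 3 and angle between each of valve_tall, valve_mid, valve_short's own z axis and vertical below 0.1 rad and height (world z) of each of valve_tall, valve_mid, valve_short below 0.004 m and distance of each of valve_tall, valve_mid, valve_short from where it was at the start of the episode below 0.02 m and linear speed of each of valve_tall, valve_mid, valve_short below 0.02 m/s); the robot touches nothing.
It fails at once if a valve is lifted, tipped or shoved along the bench (over 8 mm up, 0.2 rad, 20 mm) (height (world z) of any of valve_tall, valve_mid, valve_short above 0.008 m or angle between any of valve_tall, valve_mid, valve_short's own z axis and vertical above 0.2 rad or distance of any of valve_tall, valve_mid, valve_short from where it was at the start of the episode above 0.02 m).
It fails at once if a valve or its button is pushed harder than 25 N (contact force between any of the fingers, the arm and valve_tall above 25 N or contact force between any of the fingers, the arm and valve_mid above 25 N or contact force between any of the fingers, the arm and valve_short above 25 N).
It fails at once if a bystander is moved by more than 15 mm (distance of any of knob_valve, union_nut, dust_cap, sleeve, wrench, gauge from where it was at the start of the episode above 0.015 m).
It also fails if it takes over 45 s, if anything falls off the work surface, if the arm or the gripper's body presses on something with over 40 N, if the wrist force passes 120 N, or if a joint passes its speed limit or range.

ROBOT

A 6-joint arm with a two-finger parallel gripper is mounted at the origin on the work surface. World frame = base frame: x ahead of the robot, y to its left, z up, the work surface at z = 0. Lengths are in mm, angles in rad, forces in N, time in s.
With the tool pointing down it reaches from about 250 to 775 mm from the base axis. Payload 8.9 kg.
Tool frame: the origin (TCP) lies midway between the tips of the shut fingers; the grasp point (between the pads) lies 19 mm behind it; y points along the fingers, x is the direction in which the jaws open and shut, and the axes are right-handed (so a half turn about y gives the same grasp; the last joint's range is limited). The gripper opens to 85 mm and grips with 20 to 120 N. Pads are 22 mm wide; open, the fingers measure 114 mm over their backs; the gripper's body (76 mm by 85 mm) begins 54 mm behind the grasp point. The pads swing forward as they close: fully open they stand 13 mm farther back than shut.
Start: joints at [1.018, 0.291, -0.153, 1.127, 0, 1.431], TCP at [211.092, 480.691, 231.305] pointing down, gripper open.
Joint ranges: [-2.52, 2.52], [-0.91, 1.74], [-1.3, 1.37], [-1.96, 2.02], [-1.52, 1.47], [-3.14, 3.14]. Speed limits (rad/s): [2.22, 2.22, 2.79, 3.14, 3.14, 3.14].

INTERFACE

Orientations are given as a 3x3 rotation matrix whose columns are the frame's x, y, z axes.
In Python, from plant import manip gives the robot as it stands.
- The arm moves only by the shell command python3 -m creep 'ROWS' [FORCE]. ROWS is text: rows parted by semicolons, each of 7 numbers parted by spaces: the closure, from 0 (fully open) to 1 (shut), then the shift along the tool's x, y, z in m, then the turn, a rotation vector about the tool's x, y, z in rad. In form: claw x y z rx ry rz; .... A call has exactly 10 rows; each row shifts and turns the pose as measured when the row begins, along the tool's axes as they then stand; what a row does not reach is not made up. A row lasts 1/12 s, in which the tool goes at most 41.7 mm and 7.16 degrees, less where a joint would pass 70% of its speed; a pose out of reach is approached as far as the arm can. A call with a gripper value outside its range is refused whole. The fingers move at their own pace and stop on an object; FORCE is the grip in N (left out, the last holds). Time passes only in rows, so rows that do not move let the fingers close, or fill a call up. It gives the time, the measured TCP pose, the force and the opening at its end, in the units of the state.
- manip.get_obs(): the state, without advancing time (a new reading comes with each control period).
- manip.capture(name): name is "scene" or "top"; returns a dict with "img" (480x640x3 uint8, red, green, blue), "camera_matrix" (3x3 intrinsics, pixels), "T" (4x4, takes a point from camera to world coordinates). Camera axes: x right, y down, z forward; pixel columns grow to the right and rows downward; lengths in mm; the calibration is good to about 2 mm. A picture is of the moment at which its call begins. There is no depth.
- manip.finish_job(): hands the job in, once; it reports no verdict.
The state is a dict: "clock": time; "joint_pos": joint angles; "joint_vel": joint speeds; "tau": joint torques, N m; "ee_pos": TCP position; "tool_rot": TCP orientation; "contact_force": force on the tool from outside, world axes, zero at the start; "moment": the same for the moment, N m; "gripper_width": opening from 0.0 (shut) to 1.0 (fully open).
Only numpy, scipy, OpenCV 4.12 (cv2) and the standard library are available. Lean on these libraries where they do the work, as an engineer would, in place of code of your own. Each camera call takes 0.05 s, during which the arm holds its last target. There are 200 camera calls.

## Working session

There is one attempt and no reset: what is moved stays moved. The work goes in short steps, Python scripts to look and compute and a shell command to move; the robot and the scene stay as the last step left them, time stands still between calls to the robot, and variables do not carry over. Pictures are saved under pics/ and viewed, about 8 in all and at most 12, crops included, and the job is handed in when it is done.

```bash
mkdir -p pics; ls
python3 - <<'E'
from plant import manip
import cv2
for n in("scene","top"):
    c=manip.capture(n); cv2.imwrite(f"pics/{n}0.png",c["img"][:,:,::-1]); print(n,c["camera_matrix"].round(1).tolist(),c["T"].round(3).tolist())
o=manip.get_obs(); print(o)
E
```

```text
pics
scene [[543.4, 0.0, 298.8], [0.0, 543.4, 241.5], [0.0, 0.0, 1.0]] [[0.62, 0.506, -0.599, 1090.334], [0.784, -0.389, 0.483, -416.936], [0.012, -0.77, -0.638, 681.02], [0.0, 0.0, 0.0, 1.0]]
top [[503.0, 0.0, 317.2], [0.0, 503.0, 242.4], [0.0, 0.0, 1.0]] [[-0.003, -0.988, 0.155, 420.062], [-1.0, 0.007, 0.025, 5.365], [-0.026, -0.154, -0.988, 1031.41], [0.0, 0.0, 0.0, 1.0]]
{'clock': 0.1, 'joint_pos': array([ 1.01770784e+00,  2.91208236e-01, -1.54053864e-01,  1.12668996e+00,
       -2.67959768e-05,  1.43155100e+00]), 'joint_vel': array([ 0.00098082, -0.00168172,  0.00188972,  0.00069998,  0.00043408,
        0.00077321]), 'tau': array([ 1.56228187e-03, -5.37976921e+01,  3.31918287e+01,  9.27862013e-03,
       -1.30358130e-04,  1.70186826e-05]), 'ee_pos': array([210.88951745, 480.35404708, 230.79676448]), 'tool_rot': array([[ 4.02130665e-01, -5.84326383e-04, -9.15582103e-01],
       [ 9.15581569e-01, -9.97497025e-04,  4.02131068e-01],
       [-1.14826622e-03, -9.99999332e-01,  1.33874324e-04]]), 'contact_force': array([ 0.26035522,  0.00764318, -0.67669639]), 'moment': array([-0.04252343,  0.02002268,  0.02698743]), 'gripper_width': 1.0013900865410448}
```

View pics/top0.png

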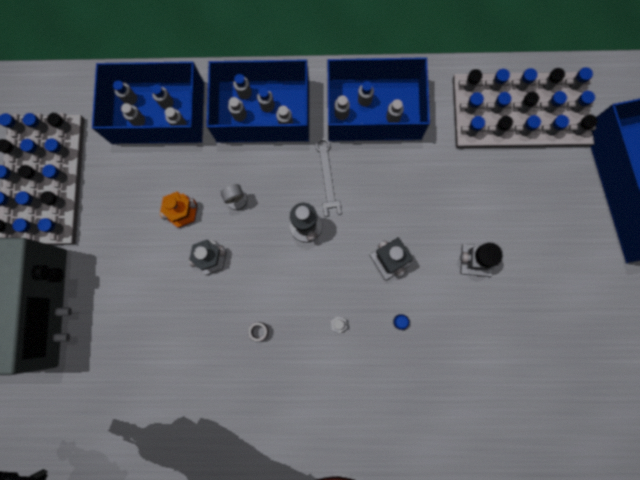

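View pics/scene0.png

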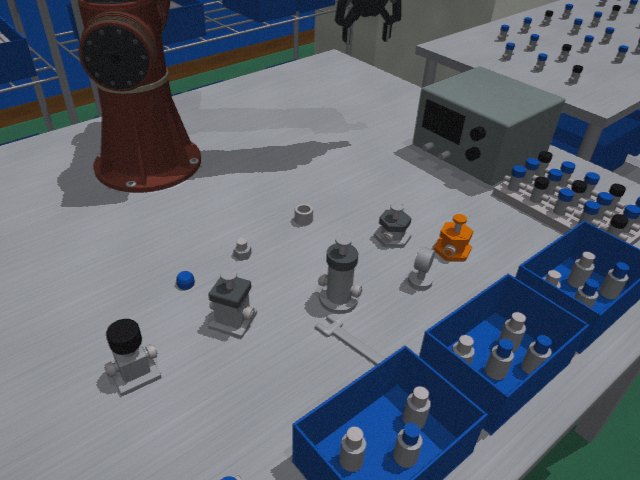

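The top view shows the tall valve's button near (303,213), the mid near (396,254) and the short near (201,253). The knob valve is at (488,255) and the orange decoy at (178,207). The scene view agrees: tall (343,243), mid (230,277), short (396,210). Next I'll segment the light discs and triangulate them.

```bash
cat > h.py <<'E'
import numpy as np, cv2
from plant import manip
def ray(c,u,v):
    K,T=c["camera_matrix"],c["T"]; d=T[:3,:3]@np.linalg.solve(K,[u,v,1.]); return T[:3,3],d/np.linalg.norm(d)
def plane(c,u,v,z):
    o,d=ray(c,u,v); return o+d*(z-o[2])/d[2]
def proj(c,p):
    T=c["T"]; q=c["camera_matrix"]@(T[:3,:3].T@(np.asarray(p)-T[:3,3])); return q[:2]/q[2]
E
python3 - <<'E'
from h import *
t=manip.capture("top"); s=manip.capture("scene")
tiles=[]
for c,pts in((t,[(303,213),(396,254),(201,253)]),(s,[(343,243),(230,277),(396,210)])):
    row=[]
    for (u,v) in pts:
        r=c["img"][v-24:v+24,u-24:u+24,::-1]
        row.append(cv2.resize(r,None,fx=5.5,fy=5.5,interpolation=cv2.INTER_NEAREST))
    tiles.append(np.hstack(row))
cv2.imwrite("pics/crops.png",np.vstack(tiles))
for n,(u,v),z in(("tall",(303,213),138),("mid",(396,254),108),("short",(201,253),78)):
    g=cv2.cvtColor(t["img"],cv2.COLOR_RGB2GRAY); 
    w=g[v-9:v+10,u-9:u+10]; print(n,w[::2,::2].tolist())
    p=plane(t,u,v,z); print(p.round(1), proj(s,p).round(1))
E
```

```text
tall [[119, 92, 67, 63, 61, 59, 61, 69, 99, 122], [82, 62, 84, 112, 121, 110, 79, 58, 58, 79], [59, 86, 131, 143, 143, 140, 126, 80, 55, 58], [65, 121, 145, 145, 144, 145, 140, 107, 50, 52], [73, 133, 147, 147, 145, 144, 144, 117, 45, 39], [67, 127, 147, 150, 148, 145, 143, 113, 39, 34], [61, 93, 139, 149, 149, 146, 134, 75, 32, 33], [57, 60, 94, 123, 128, 115, 74, 34, 33, 31], [57, 55, 51, 54, 48, 35, 27, 26, 30, 34], [56, 56, 51, 50, 46, 44, 35, 30, 36, 49]]
[614.2  53.8 138. ] [341.5 237.7]
mid [[55, 54, 56, 61, 69, 68, 58, 53, 66, 103], [54, 55, 82, 117, 130, 125, 109, 72, 55, 62], [54, 71, 121, 142, 143, 141, 139, 112, 64, 52], [56, 90, 139, 145, 143, 144, 138, 131, 73, 47], [59, 95, 141, 145, 144, 143, 140, 135, 79, 39], [55, 75, 134, 144, 146, 142, 143, 131, 69, 35], [52, 55, 101, 139, 144, 144, 136, 102, 43, 37], [54, 50, 56, 81, 104, 107, 76, 40, 35, 44], [56, 52, 51, 48, 46, 39, 38, 41, 46, 52], [55, 55, 53, 50, 50, 51, 53, 54, 52, 50]]
[ 541.9 -116.4  108. ] [226.8 271.7]
short [[110, 84, 70, 64, 61, 60, 59, 61, 55, 59], [85, 62, 73, 97, 109, 97, 79, 60, 55, 51], [75, 72, 119, 142, 147, 148, 129, 77, 52, 52], [67, 89, 140, 150, 151, 148, 145, 98, 38, 36], [70, 115, 148, 151, 151, 149, 152, 117, 35, 32], [66, 113, 149, 152, 152, 152, 148, 98, 31, 30], [61, 86, 135, 150, 152, 149, 124, 59, 28, 28], [60, 62, 85, 119, 129, 114, 59, 29, 25, 30], [66, 61, 61, 62, 59, 50, 38, 31, 31, 36], [88, 62, 60, 59, 57, 55, 56, 50, 54, 56]]
[550.3 253.4  78. ] [395.5 204.7]
```

View pics/crops.png

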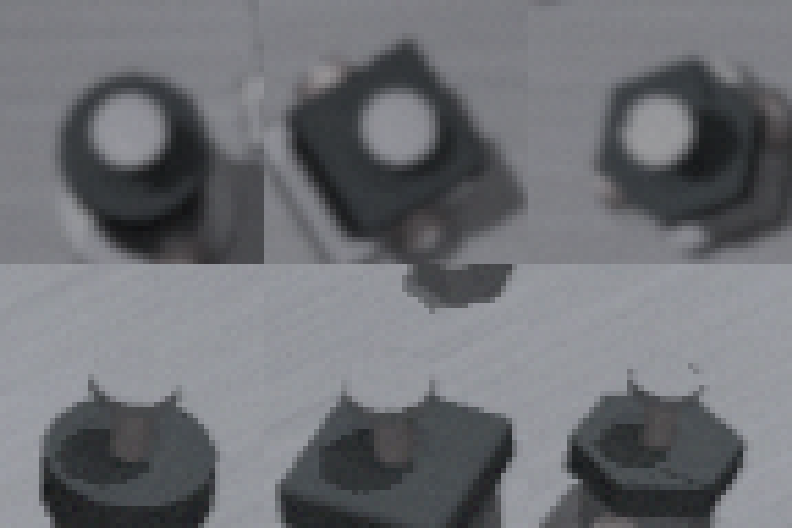

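The crops show each disc clearly in the top view as a light blob on a dark bonnet. In the scene view the discs blend into the bench, so I'll take centroids from the top view and cast them onto the known height.

Run:
```python
from h import *
t=manip.capture("top"); g=cv2.cvtColor(t["img"],cv2.COLOR_RGB2GRAY)
m=(g>98).astype(np.uint8)
n,l,st,ce=cv2.connectedComponentsWithStats(m,connectivity=4)
o=manip.get_obs(); R=o["tool_rot"]
for nm,(u,v),z in(("tall",(303,213),138),("mid",(396,254),108),("short",(201,253),78)):
    i=l[v,u]; p=plane(t,*ce[i],z); print(nm,st[i],ce[i].round(1),p.round(1),"tool shift",(R.T@(p-o["ee_pos"])).round(1))
```

```text
tall [295 206  14  13 145] [301.7 212. ] [616.   56.1 138. ] tool shift [-225.7   93.1 -541.5]
mid [390 247  13  13 139] [395.9 252.6] [ 544.5 -116.4  108. ] tool shift [-412.3  123.2 -545.4]
short [194 246  13  13 131] [200.  252.2] [551.9 255.4  78. ] tool shift [ -69.   153.  -402.7]
```

```bash
python3 -m creep '1 -0.014 0 -0.033 0 0 0;1 -0.014 0 -0.033 0 0 0;1 -0.014 0 -0.033 0 0 0;1 -0.014 0 -0.033 0 0 0;1 -0.014 0 -0.033 0 0 0;1 -0.014 0 -0.033 0 0 0;1 -0.014 0 -0.033 0 0 0;1 -0.014 0 -0.033 0 0 0;1 -0.014 0 -0.033 0 0 0;1 -0.014 0 -0.033 0 0 0' 20
cat > d.py <<'E'
import sys
from h import *
P=dict(tall=(616,56.1,139),mid=(544.5,-116.4,109),short=(551.9,255.4,79))
o=manip.get_obs(); R=o["tool_rot"]
print("t",o["clock"],"ee",o["ee_pos"].round(1),"w",round(o["gripper_width"],2),"F",o["contact_force"].round(1),"toolshift mm",(R.T@(np.array(P[sys.argv[1]])-o["ee_pos"])).round(1),"level rotvec",cv2.Rodrigues(R.T@np.array([[.402,0,-.9156],[.9156,0,.402],[0,-1,0]]))[0].ravel().round(3))
E
python3 d.py tall
```

```text
clock: 1.08
ee_pos: [462.8, 213.9, 230.1]
tool_rot: [[0.39, -0.001, -0.921], [0.921, 0.002, 0.39], [0.001, -1.0, 0.001]]
contact_force: [1.6, 0.5, 0.4]
gripper_width: -0.002
t 1.0833 ee [462.8 213.9 230.1] w -0.0 F [1.6 0.5 0.4] toolshift mm [ -85.5   90.7 -202.8] level rotvec [-0.001  0.013  0.001]
```

```bash
python3 -m creep '1 -0.012 0 -0.029 0 0 0;1 -0.012 0 -0.029 0 0 0;1 -0.012 0 -0.029 0 0 0;1 -0.012 0 -0.029 0 0 0;1 -0.012 0.010 -0.029 0 0 0;1 -0.012 0.010 -0.029 0 0 0;1 -0.010 0.010 -0.020 0 0.013 0;1 -0.002 0.010 -0.005 0 0 0;1 0 0.010 0 0 0 0;1 0 0.006 0 0 0 0'
python3 d.py tall
```

```text
clock: 1.92
ee_pos: [624.3, 42.5, 170.7]
tool_rot: [[0.411, 0.003, -0.912], [0.912, 0.001, 0.411], [0.002, -1.0, -0.002]]
contact_force: [-0.7, 0.9, -0.1]
gripper_width: -0.003
t 1.9167 ee [624.3  42.5 170.7] w -0.0 F [-0.7  0.9 -0.1] toolshift mm [ 8.9 31.7 13.3] level rotvec [ 0.002 -0.009  0.002]
```

```bash
python3 -m creep '1 0.003 0 0.005 0 0 0;1 0.003 0 0.005 0 0 0;1 0.002 0.003 0.003 0 0 0;1 0 0.005 0 0 0 0;1 0 0.005 0 0 0 0;1 0 0.003 0 0 0 0;1 0 0.002 0 0 0 0;1 0 0 0 0 0 0;1 0 0 0 0 0 0;1 0 0 0 0 0 0'
python3 d.py tall
python3 - <<'E'
from h import *
s=manip.capture("scene"); a=s["img"][180:300,270:430,::-1]
t=manip.capture("top"); b=t["img"][150:270,230:390,::-1]
cv2.imwrite("pics/tall1.png",np.vstack([cv2.resize(x,None,fx=2.5*2,fy=2.5,interpolation=cv2.INTER_CUBIC) if 0 else cv2.resize(x,(400*1,300)) for x in (a,b)]))
e=manip.get_obs()["ee_pos"]; print(proj(s,e),proj(t,e))
E
```

```text
clock: 2.75
ee_pos: [611.3, 62.1, 151.8]
tool_rot: [[0.404, 0.002, -0.915], [0.915, 0.002, 0.404], [0.003, -1.0, -0.001]]
contact_force: [0.4, 1.0, 0.1]
gripper_width: 0.004
t 2.75 ee [611.3  62.1 151.8] w 0.0 F [0.4 1.  0.1] toolshift mm [-3.6 12.8 -6.7] level rotvec [ 0.001 -0.002  0.003]
[344.73254159 227.93651942] [297.97355229 212.9057073 ]
```

View pics/tall1.png

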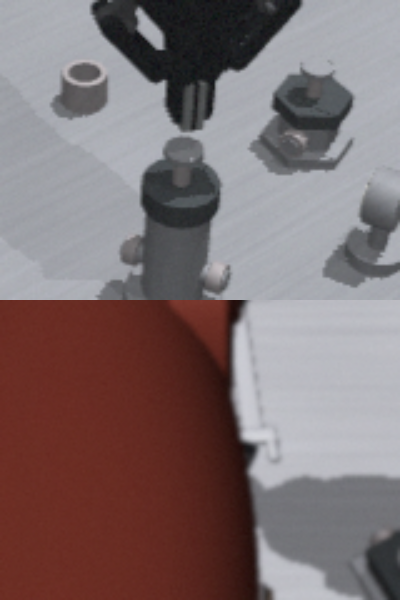

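The scene crop shows the shut fingertips just above the disc, which is centred at about scene pixel (343,240). I'll centre the tool and come down to near contact.

```bash
python3 -c "
from h import *
s=manip.capture('scene'); print(proj(s,(616,56.1,138)))"
python3 -m creep '1 -0.002 0 -0.003 0 0 0;1 -0.001 0 -0.002 0 0 0;1 0 0.002 -0.001 0 0 0;1 0 0.002 0 0 0 0;1 0 0.002 0 0 0 0;1 0 0.002 0 0 0 0;1 0 0.001 0 0 0 0;1 0 0 0 0 0 0;1 0 0 0 0 0 0;1 0 0 0 0 0 0'
python3 d.py tall
```

```text
[343.32096095 237.66016846]
clock: 3.73
ee_pos: [616.3, 55.8, 141.7]
tool_rot: [[0.405, 0.002, -0.914], [0.914, 0.002, 0.405], [0.002, -1.0, -0.001]]
contact_force: [-0.3, 0.6, 0.8]
gripper_width: -0.002
t 3.7333 ee [616.3  55.8 141.7] w -0.0 F [-0.3  0.6  0.8] toolshift mm [0.1 2.7 0.4] level rotvec [ 0.001 -0.003  0.002]
```

```bash
python3 -m creep '1 0 0.001 0 0 0 0;1 0 0.0015 0 0 0 0;1 0 0.0015 0 0 0 0;1 0 0.0015 0 0 0 0;1 0 0.0015 0 0 0 0;1 0 0.0015 0 0 0 0;1 0 0.0015 0 0 0 0;1 0 0.001 0 0 0 0;1 0 0 0 0 0 0;1 0 0 0 0 0 0'
python3 d.py tall
```

```text
clock: 4.57
ee_pos: [616.7, 56.0, 132.2]
tool_rot: [[0.405, 0.004, -0.915], [0.915, 0.002, 0.405], [0.003, -1.0, -0.003]]
contact_force: [-0.5, -0.4, 0.2]
gripper_width: 0.0
t 4.5667 ee [616.7  56.  132.2] w 0.0 F [-0.5 -0.4  0.2] toolshift mm [-0.2 -6.8  0.7] level rotvec [ 0.003 -0.003  0.003]
```

```bash
python3 -m creep '1 0 0 0 0 0 0;1 0 0 0 0 0 0;1 0 0 0 0 0 0;1 0 0 0 0 0 0;1 0 0 0 0 0 0;1 0 0 0 0 0 0;1 0 0.0010 0 0 0 0;1 0 0.0015 0 0 0 0;1 0 0.0015 0 0 0 0;1 0 0.0015 0 0 0 0'
python3 d.py tall
python3 - <<'E'
from h import *
s=manip.capture("scene"); a=s["img"][190:270,295:395,::-1]
cv2.imwrite("pics/tall2.png",cv2.resize(a,None,fx=5,fy=5,interpolation=cv2.INTER_CUBIC))
E
```

```text
clock: 5.4
ee_pos: [616.8, 56.0, 128.3]
tool_rot: [[0.404, 0.005, -0.915], [0.915, 0.002, 0.405], [0.004, -1.0, -0.004]]
contact_force: [-2.7, 0.8, 6.4]
gripper_width: -0.001
t 5.4 ee [616.8  56.  128.3] w -0.0 F [-2.7  0.8  6.4] toolshift mm [ -0.2 -10.7   0.7] level rotvec [ 0.004 -0.003  0.004]
```

View pics/tall2.png

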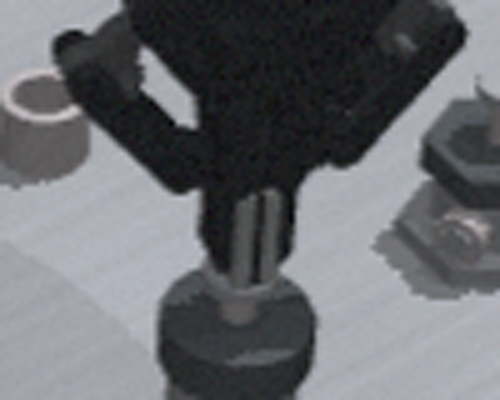

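The picture shows the shut tips on the disc's centre, with the button partly in and 6.4 N while moving. I'll press a little more, then lift straight off.

```bash
python3 -m creep '1 0 0.0010 0 0 0 0;1 0 0.0015 0 0 0 0;1 0 0.0005 0 0 0 0;1 0 0 0 0 0 0;1 0 0 0 0 0 0;1 0 -0.003 0 0 0 0;1 0 -0.008 0 0 0 0;1 0 -0.010 0 0 0 0;1 0 -0.010 0 0 0 0;1 0 -0.006 0 0 0 0'
python3 d.py mid
```

```text
clock: 6.28
ee_pos: [615.6, 55.9, 165.2]
tool_rot: [[0.405, 0.003, -0.915], [0.915, 0.002, 0.405], [0.003, -1.0, -0.003]]
contact_force: [0.8, 0.0, 0.7]
gripper_width: -0.002
t 6.2833 ee [615.6  55.9 165.2] w -0.0 F [0.8 0.  0.7] toolshift mm [-186.5   55.7   -4.5] level rotvec [ 0.003 -0.003  0.003]
```

```bash
python3 -m creep '1 -0.020 0 -0.001 0 0 0;1 -0.030 0 -0.001 0 0 0;1 -0.030 0 -0.001 0 0 0;1 -0.030 0 -0.001 0 0 0;1 -0.030 0.008 0 0 0 0;1 -0.025 0.009 0 0 0 0;1 -0.015 0.009 0 0 0 0;1 -0.006 0.008 0 0 0 0;1 0 0.004 0 0 0 0;1 0 0 0 0 0 0'
python3 d.py mid
python3 - <<'E'
from h import *
s=manip.capture("scene"); a=s["img"][210:310,180:310,::-1]; b=s["img"][210:310,290:420,::-1]
cv2.imwrite("pics/mid1.png",cv2.resize(np.hstack([a,b]),None,fx=3,fy=3,interpolation=cv2.INTER_CUBIC))
print(proj(s,(544.5,-116.4,108)),proj(s,(616,56.1,139)),proj(s,(616,56.1,127)),proj(s,(616,56.1,109)))
E
```

```text
clock: 7.12
ee_pos: [548.0, -122.6, 136.0]
tool_rot: [[0.402, 0.02, -0.915], [0.916, -0.001, 0.402], [0.007, -1.0, -0.019]]
contact_force: [-0.4, -0.3, 0.3]
gripper_width: 0.002
t 7.1167 ee [ 548.  -122.6  136. ] w 0.0 F [-0.4 -0.3  0.3] toolshift mm [ 4.1 26.9  6.2] level rotvec [0.019 0.    0.007]
[227.75318264 272.5436832 ] [343.36151836 237.17030108] [342.87877257 243.00108295] [342.17044487 251.5565264 ]
```

View pics/mid1.png

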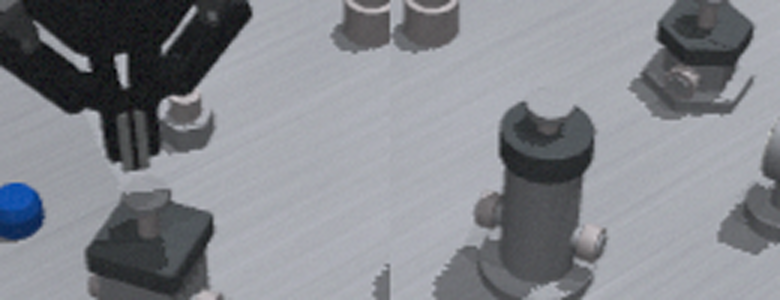

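The tall button's disc now sits about 10 mm lower and its valve stands upright. The mid disc is at about scene pixel (229,275) with the tips just above it. I'll centre, level and come down close.

```bash
python3 -m creep '1 0.001 0 0.002 0.010 0 0.004;1 0.002 0.002 0.003 0.009 0 0.003;1 0.001 0.004 0.001 0 0 0;1 0 0.005 0 0 0 0;1 0 0.005 0 0 0 0;1 0 0.004 0 0 0 0;1 0 0.002 0 0 0 0;1 0 0 0 0 0 0;1 0 0 0 0 0 0;1 0 0 0 0 0 0'
python3 d.py mid
```

```text
clock: 8.0
ee_pos: [546.2, -111.3, 112.7]
tool_rot: [[0.396, -0.001, -0.918], [0.918, 0.0, 0.396], [-0.0, -1.0, 0.001]]
contact_force: [-0.2, 0.2, 0.4]
gripper_width: -0.0
t 8.0 ee [ 546.2 -111.3  112.7] w -0.0 F [-0.2  0.2  0.4] toolshift mm [-5.4  3.7 -0.5] level rotvec [-0.001  0.007 -0.   ]
```

```bash
python3 -m creep '1 -0.003 0 0 0 0 0;1 -0.002 0 0 0 0 0;1 0 0 0 0 0 0;1 0 0 0 0 0 0;1 0 0.001 0 0 0 0;1 0 0.0015 0 0 0 0;1 0 0.0015 0 0 0 0;1 0 0.0015 0 0 0 0;1 0 0.0015 0 0 0 0;1 0 0.0015 0 0 0 0'
python3 d.py mid
```

```text
clock: 8.83
ee_pos: [544.8, -117.2, 105.0]
tool_rot: [[0.397, 0.001, -0.918], [0.918, -0.001, 0.397], [-0.0, -1.0, -0.001]]
contact_force: [-1.8, -0.4, 6.0]
gripper_width: 0.002
t 8.8333 ee [ 544.8 -117.2  105. ] w 0.0 F [-1.8 -0.4  6. ] toolshift mm [ 0.6 -4.   0.6] level rotvec [ 0.001  0.006 -0.   ]
```

Contact on centre with 6 N. I'll press to about z = 97, then lift.

```bash
python3 -m creep '1 0 0.0015 0 0 0 0;1 0 0.0015 0 0 0 0;1 0 0.0015 0 0 0 0;1 0 0.0015 0 0 0 0;1 0 0.0015 0 0 0 0;1 0 0.0010 0 0 0 0;1 0 0 0 0 0 0;1 0 0 0 0 0 0;1 0 0 0 0 0 0;1 0 0 0 0 0 0'
python3 d.py mid
```

```text
clock: 9.67
ee_pos: [544.7, -117.1, 98.0]
tool_rot: [[0.396, 0.002, -0.918], [0.918, -0.002, 0.396], [-0.001, -1.0, -0.003]]
contact_force: [-1.5, -0.4, 2.5]
gripper_width: -0.0
t 9.6667 ee [ 544.7 -117.1   98. ] w -0.0 F [-1.5 -0.4  2.5] toolshift mm [  0.6 -11.    0.5] level rotvec [ 0.003  0.007 -0.001]
```

```bash
python3 -m creep '1 0 -0.003 0 0 0 0;1 0 -0.006 0 0 0 0;1 0 -0.012 0 0 0 0;1 0 -0.015 0 0 0 0;1 0 -0.015 0 0 0 0;1 0 -0.015 0 0 0 0;1 0 -0.008 0 0 0 0;1 0 0 0 0 0 0;1 0 0 0 0 0 0;1 0 0 0 0 0 0'
python3 d.py short
```

```text
clock: 10.5
ee_pos: [544.0, -116.6, 176.2]
tool_rot: [[0.396, 0.001, -0.918], [0.918, -0.001, 0.396], [-0.001, -1.0, -0.001]]
contact_force: [0.2, -0.7, -0.1]
gripper_width: 0.002
t 10.5 ee [ 544.  -116.6  176.2] w 0.0 F [ 0.2 -0.7 -0.1] toolshift mm [344.8  96.8 140.1] level rotvec [ 0.001  0.007 -0.001]
```

```bash
python3 -m creep '1 0.020 0 0.008 0 0 0;1 0.033 0 0.0135 0 0 0;1 0.033 0 0.0135 0 0 0;1 0.033 0 0.0135 0 0 0;1 0.033 0 0.0135 0 0 0;1 0.033 0 0.0135 0 0 0;1 0.033 0 0.0135 0 0 0;1 0.033 0 0.0135 0 0 0;1 0.033 0 0.0135 0 0 0;1 0.025 0 0.010 0 0 0'
python3 d.py short
```

```text
clock: 11.33
ee_pos: [547.7, 225.1, 165.9]
tool_rot: [[0.406, -0.011, -0.914], [0.914, -0.003, 0.406], [-0.007, -1.0, 0.008]]
contact_force: [0.2, 0.3, -0.1]
gripper_width: -0.0
t 11.3333 ee [547.7 225.1 165.9] w -0.0 F [ 0.2  0.3 -0.1] toolshift mm [30.  86.7  7.7] level rotvec [-0.009 -0.005 -0.007]
```

```bash
python3 -m creep '1 0.014 0.004 0.004 -0.005 0 -0.004;1 0.010 0.010 0.003 -0.004 0 -0.003;1 0.004 0.010 0.001 0 0 0;1 0 0.012 0 0 0 0;1 0 0.012 0 0 0 0;1 0 0.010 0 0 0 0;1 0 0.006 0 0 0 0;1 0 0.002 0 0 0 0;1 0 0 0 0 0 0;1 0 0 0 0 0 0'
python3 d.py short
python3 - <<'E'
from h import *
s=manip.capture("scene"); a=s["img"][160:280,310:450,::-1]; b=s["img"][220:340,180:320,::-1]
cv2.imwrite("pics/short1.png",cv2.resize(np.hstack([a,b]),None,fx=2.8,fy=2.8,interpolation=cv2.INTER_CUBIC))
print(proj(s,(551.9,255.4,78)))
E
```

```text
clock: 12.17
ee_pos: [546.8, 256.5, 86.3]
tool_rot: [[0.403, -0.01, -0.915], [0.915, -0.004, 0.403], [-0.008, -1.0, 0.008]]
contact_force: [0.7, -0.1, -0.3]
gripper_width: 0.001
t 12.1667 ee [546.8 256.5  86.3] w 0.0 F [ 0.7 -0.1 -0.3] toolshift mm [ 1.1  7.2 -5.2] level rotvec [-0.008 -0.001 -0.008]
[396.83020727 204.75357191]
```

View pics/short1.png

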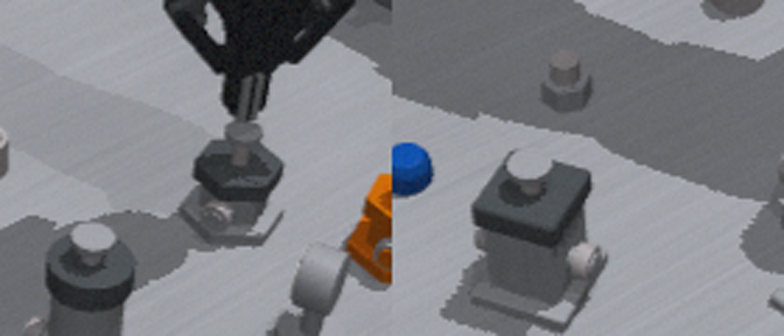

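Tall and mid are both visibly about half in and upright. The short disc is at about scene pixel (397,208), right under the tips. I'll centre, then press to about z = 68.

```bash
python3 -m creep '1 0 0 -0.003 -0.004 0 -0.004;1 0.001 0 -0.002 -0.004 0 -0.004;1 0 0 0 0 0 0;1 0 0 0 0 0 0;1 0 0.0015 0 0 0 0;1 0 0.0015 0 0 0 0;1 0 0.0015 0 0 0 0;1 0 0.0015 0 0 0 0;1 0 0.0015 0 0 0 0;1 0 0.0015 0 0 0 0'
python3 d.py short
```

```text
clock: 13.05
ee_pos: [554.6, 255.8, 79.6]
tool_rot: [[0.403, 0.007, -0.915], [0.915, 0.002, 0.403], [0.005, -1.0, -0.005]]
contact_force: [0.2, 0.3, 0.4]
gripper_width: -0.002
t 13.05 ee [554.6 255.8  79.6] w -0.0 F [0.2 0.3 0.4] toolshift mm [-1.4  0.6  2.3] level rotvec [ 0.005 -0.002  0.005]
```

```bash
python3 -m creep '1 -0.0005 0 0.001 0 0 0;1 0 0.0015 0 0 0 0;1 0 0.0015 0 0 0 0;1 0 0.0015 0 0 0 0;1 0 0.0015 0 0 0 0;1 0 0.0015 0 0 0 0;1 0 0.0015 0 0 0 0;1 0 0.0015 0 0 0 0;1 0 0 0 0 0 0;1 0 0 0 0 0 0'
python3 d.py short
```

```text
clock: 13.88
ee_pos: [553.2, 255.7, 70.3]
tool_rot: [[0.403, 0.008, -0.915], [0.915, 0.002, 0.403], [0.005, -1.0, -0.006]]
contact_force: [0.0, -0.4, -0.1]
gripper_width: 0.004
t 13.8833 ee [553.2 255.7  70.3] w 0.0 F [ 0.  -0.4 -0.1] toolshift mm [-0.8 -8.7  1. ] level rotvec [ 0.006 -0.001  0.005]
```

```bash
python3 -m creep '1 0 0.001 0 0 0 0;1 0 0.0015 0 0 0 0;1 0 0.0015 0 0 0 0;1 0 0.0005 0 0 0 0;1 0 0 0 0 0 0;1 0 0 0 0 0 0;1 0 0 0 0 0 0;1 0 0 0 0 0 0;1 0 0 0 0 0 0;1 0 0 0 0 0 0'
python3 d.py short
python3 -m creep '1 0 -0.003 0 0 0 0;1 0 -0.006 0 0 0 0;1 0 -0.012 0 0 0 0;1 0 -0.020 0 0 0 0;1 0 -0.025 0 0 0 0;1 0 -0.025 0 0 0 0;1 0 -0.025 0.010 0 0 0;1 0 -0.020 0.020 0 0 0;1 0 -0.010 0.030 0 0 0;1 0 0 0.030 0 0 0'
python3 -m creep '1 0 0 0.030 0 0 0;1 0 0 0.030 0 0 0;1 0 0 0.030 0 0 0;1 0 0 0.030 0 0 0;1 0 0 0.030 0 0 0;1 0 0 0.020 0 0 0;1 0 0 0.010 0 0 0;1 0 0 0 0 0 0;1 0 0 0 0 0 0;1 0 0 0 0 0 0'
python3 - <<'E'
from h import *
s=manip.capture("scene"); t=manip.capture("top")
a=s["img"][170:330,170:450,::-1]; b=t["img"][180:280,180:430,::-1]
cv2.imwrite("pics/end.png",np.vstack([cv2.resize(a,(560,320)),cv2.resize(b,(560,224))]))
g=cv2.cvtColor(t["img"],cv2.COLOR_RGB2GRAY)
n,l,st,ce=cv2.connectedComponentsWithStats((g>98).astype(np.uint8),connectivity=4)
for nm,(u,v),z in(("tall",(301,211),127),("mid",(396,252),98),("short",(200,252),67)):
    i=l[v,u]; print(nm,st[i],ce[i].round(1),plane(t,*ce[i],z).round(1))
E
```

```text
clock: 14.72
ee_pos: [553.3, 255.7, 67.1]
tool_rot: [[0.403, 0.008, -0.915], [0.915, 0.003, 0.403], [0.006, -1.0, -0.007]]
contact_force: [-1.2, 0.8, 3.0]
gripper_width: 0.001
t 14.7167 ee [553.3 255.7  67.1] w 0.0 F [-1.2  0.8  3. ] toolshift mm [ -0.8 -11.9   1.1] level rotvec [ 0.007 -0.001  0.006]
clock: 15.55
ee_pos: [471.3, 290.3, 220.4]
tool_rot: [[0.409, 0.009, -0.913], [0.913, 0.002, 0.409], [0.006, -1.0, -0.007]]
contact_force: [-0.8, 0.6, 0.3]
gripper_width: 0.003
clock: 16.38
ee_pos: [297.3, 368.3, 225.4]
tool_rot: [[0.405, 0.016, -0.914], [0.914, 0.008, 0.406], [0.014, -1.0, -0.011]]
contact_force: [0.2, 0.2, -0.2]
gripper_width: -0.004
tall [296 207  13  13 142] [302.  213.1] [616.4  56.1 127. ]
mid [389 247  13  13 141] [395.1 253.1] [ 545.  -116.1   98. ]
short [195 247  13  13 133] [201.  252.9] [552.  256.3  67. ]
```

View pics/end.png

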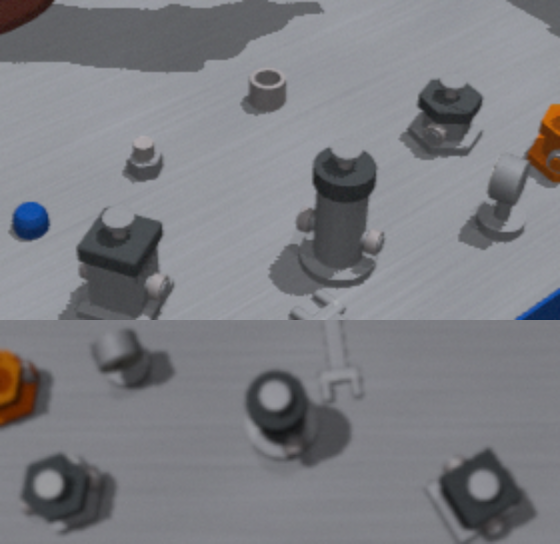

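All three discs stand low over their bonnets, the valves are upright, and the xy positions match the start to within 1 mm. Handing in.

```bash
python3 -c "
from plant import manip
print(manip.finish_job())"
```

```text
the job is handed in; nothing more can be done
None
```

I pressed the three buttons in order (tall, middle, short) with the shut fingertips, and handed the job in at about 16.5 s on the robot's clock. `finish_job()` reports no verdict, so the result rests on the checks below.

| Button | Fingertip height at last reading | Travel in (from fully out, 20 mm stop) |
|---|---|---|
| Tall | 128.3 mm, then about 2 mm more | about 11–13 mm |
| Middle | 98.0 mm | about 11 mm |
| Short | 67.1 mm | about 12 mm |

- **Force:** the highest reading was about 6.4 N, against the 25 N limit. Force was only read at the end of each call, so brief peaks in between would not show.
- **Final pictures:** all three discs sit low over their bonnets and the valves are upright. Disc positions are within about 1 mm of where they started.
- **Bystanders:** the sleeve, union nut, dust cap, gauge, wrench and orange look-alike look untouched. The knob valve was outside the final crops, but the arm never went near it.
- **At hand-in:** the arm was about 280 mm clear of the nearest valve, with force readings near zero.
- **What I could not confirm:** button travel is inferred from fingertip heights and the pictures, not measured directly. The tall one is the least certain, because its last 2 mm were pressed in the same call that lifted off. At 128.3 mm it read 6.4 N, which would mean only about 7 mm in, while the height implies about 10.7 mm. The final pictures agree with the larger figure.

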